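# Staples past the sprung flap

## Robot

A 7-joint arm with a two-finger parallel gripper is mounted at the origin on a cart in front of the work surface, level with it; the furniture and walls round the work are solid. World frame = base frame: x ahead of the robot, y to its left, z up, the work surface at z = 0. Lengths are in m, angles in rad, forces in N, time in s.
With the tool pointing down it reaches from about 0.35 to 0.775 m from the base axis. Payload 3.1 kg.
Tool frame: the origin (TCP) lies at the very end of the fingers, on their centre line; the grasp point (between the pads) lies 19 mm behind it (manip.tcp_to_grasp is the distance from the TCP to the grasp point, in m); z points along the fingers, y is the line along which they close (so a half turn about z gives the same grasp; the last joint's range is limited). The gripper opens to 85 mm and grips with 20 to 120 N. Pads are 22 mm wide; open, the fingers measure 114 mm over their backs; the gripper's body (76 mm by 85 mm) begins 54 mm behind the grasp point. The pads swing forward as they close: fully open they stand 13 mm farther back than shut.
Start: joints at [-1.359, 0.311, 0.014, 1.512, -0.004, 1.319, -0.027], TCP at [0.138, 0.532, 0.231] pointing down, gripper open.
Joint ranges: [-2.7, 2.7], [-0.3, 1.91], [-1.27, 1.3], [0.12, 2.57], [-1.44, 4.58], [0.2, 2.03], [-3.05, 3.05]. Speed limits (rad/s): [2.79, 2.79, 3.14, 3.14, 3.14, 3.14, 3.14].

## Interface

Orientations are given as a unit quaternion [x, y, z, w].
In Python, from bench import manip gives the robot as it stands.
- The arm moves only by the tool drive_tool, never from a script. Its argument "plan" is a list that holds one entry, the list of rows, each a list of 5 numbers: the gripper's target within -1 to 1 (shut at 1, half-way at 0, fully open at -1), then the shift along the tool's x, y, z normalised to -1 to 1, where 1 is 20 cm, then the turn about the tool's z normalised to -1 to 1, where 1 is 60 degrees. A call has 1 to 8 rows; each row shifts and turns the commanded pose from where the row before left it, along the tool's axes as they then stand; what a row does not reach is not made up. A row lasts 1/10 s, in which the tool goes at most 50 mm and 8.59 degrees, less where a joint would pass 70% of its speed; a pose out of reach is approached as far as the arm can. A call with a number of a shift or a turn outside -1 to 1 is refused whole. A call with a gripper value outside its range is refused whole. The fingers move at their own pace and stop on an object; the grip force is fixed at half the most. Time passes only in rows, so rows that do not move let the fingers close. It gives the time, the measured TCP pose, the force, the opening and the grip force at its end, in the units of the state.
- manip.sense(): the state, without advancing time (a new reading comes with each control period).
- manip.capture(name): name is "scene" or "top" or "wrist"; returns the picture (480x640x3 uint8, red, green, blue); there is no depth.
- manip.get_calibration(name): a dict with "vertical_fov" (degrees; the focal length in pixels is half the picture's height over the tangent of half this angle, whatever the lens; pixels are square), "cx", "cy" (the principal point, pixels), "world_from_camera" (4x4, takes a point from camera to world coordinates); the wrist camera has in their place "mount" (4x4, takes a point from camera to tool coordinates, whose origin is the TCP and whose axes are the flange's). Camera axes: x right, y down, z forward; pixel columns grow to the right and rows downward; lengths in m; the calibration is good to about 2 mm. A picture is of the moment at which its call begins: read the wrist's pose just before it. get_calibration takes no time and is no camera call.
- manip.finish_job(): hands the job in; it is judged then, once.
Trained networks look in the newest picture that a camera, given by its name, has taken for a name from the list of things; names that differ only in an ending like _2 or _b are one class to them, and where a whole thing is asked for, a point or a joint stands for the part that bears it (a point fixed in the world has none). Each returns a list of dicts, best first, with "p" (0 to 1); they miss things now and then, are a little off and sometimes report something else, mostly with a low value. They report only what shows in the picture. A call takes as long as a camera call.
- manip.boxes_of(camera, thing): "point" ([column, row] in pixels, amid what is visible of it).
The state is a dict: "clock": time; "qpos": joint angles; "dq": joint speeds; "joint_efforts": joint torques, N m; "tcp_pos": TCP position; "ee_rot": TCP orientation; "force": force on the tool from outside, world axes, zero at the start; "ft_torque": the same for the moment, N m; "opening": opening from 0.0 (shut) to 1.0 (fully open); "grip_force": force on a finger pad.
Only numpy, scipy, OpenCV 4.12 (cv2) and the standard library are available. Lean on these libraries where they do the work, as an engineer would, in place of code of your own. Each camera call takes 0.05 s, during which the arm holds its last target. There are 200 camera calls.

## Task

Push the small cardboard box of staples through the self-closing flap into the roofed bin: press the pedal down with one finger so that the flap folds flat, and while that finger keeps it down, push the box along the channel with the other finger, over the flap, until it drops into the bin. Then let the flap spring shut. Do not pick the box up, and leave the things around the chute where they are.

Things in the scene. Friction and masses are not known exactly. Their poses are not given: they have to be found in the camera images.
- chute_box: fixed plywood chute box: a raised loading deck leads to a roofed bin. Origin on the bench top below the flap's shaft, on the channel's centre line; x runs along the channel from the loading end into the bin, y to the channel's left, z up. All x and y below are in this frame
- deck_end (a point): middle of the deck's end at the flap: x = -64 mm, at the deck's top, 85 mm above the bench. The deck starts at x = -245. Its channel is 56 mm wide between straight fences 7 mm thick, 26 mm above the deck, from x = -245 to 12. The flap fills the channel from x = -60 to 0
- bin_floor (a point): middle of the bin's floor, 6 mm above the bench. The floor drops away at x = 0; the bin is hollow from x = 0 to 128, y = -50 to 50 mm; its walls (from x = 4 mm on) are 143 mm high and its roof covers x = 45 to 140 mm, top 151 mm above the bench
- flap (a joint): angle (rad) of the flap and pedal, one piece on a shaft along y at x = 0, height 85 mm. 0 = shut: the 60 mm aluminium flap slopes up to the loading end, free edge 21 mm over the deck, and stops a box. Grows as the pedal goes down: 0.36 flap level, 0.42 pedal level (flap edge 4 mm below the deck), stop at 0.56. A spring shuts it: about 1.5 N at the pedal's end, 8 N at 25 mm from the shaft
- pedal_middle (a point): middle of the top of the pedal, 100 mm from the shaft. The pedal folds the flap; it is an aluminium plate outside the left fence, y = 42 to 98 mm, reaching from the shaft 210 mm back beside the deck. Shut, it rises to the loading end at 0.42 rad; at flap angle 0.42 it is level, its top 14 mm above the deck, so one finger can slide along it while another runs in the channel at the same height.
- pedal_end (a point): middle of the top edge of the pedal's free end, 210 mm from the shaft; shut, it stands about 98 mm above the deck
- staples_centre (a point): centre of the small brown cardboard box of staples with a yellow top, 65 mm long, 50 wide, 35 high, about 0.14 kg, lying on the deck in the channel, in front of the flap, its long side (the point's y axis) along the channel
- wax_tin: round open-topped tin, 69 mm across, 45 high; a bystander, loose on the bench beside the chute box. Origin under its centre
- nail_jar: glass jar of nails, 61 mm across, 75 high; a bystander, loose on the bench beside the chute box. Origin under its centre
- small_pliers: pliers lying flat, 172 mm long; a bystander, loose on the bench beside the chute box. Origin under its centre
- pencil: flat carpenter's pencil, 158 mm long; a bystander, loose on the bench beside the chute box. Origin under its centre
- amber_driver: screwdriver with amber handle, 200 mm long; a bystander, loose on the bench beside the chute box. Origin under its centre
- staples: the same box of staples; origin at the centre of its underside

How it is judged:
On the way, in this order (a step that is already met when the one before it is completed fails the run):
1. a finger holds the pedal down and the flap flat while the box still lies in front of it (value of joint flap above 0.34 rad and contact force between the fingers and flap above 0.2 N and x of staples_centre in the frame of chute_box below -0.085 m), for 0.1 s.
2. the box passes over the flap while a finger holds the pedal down (value of joint flap above 0.3 rad and contact force between the fingers and flap above 0.2 N and x of staples_centre in the frame of chute_box above -0.045 m), for 0.1 s.
At the end, for the whole second after the job is handed in: the box of staples lies at rest in the bin (its centre inside the walls and less than 60 mm above the bench) and the flap has sprung shut (below 0.05 rad) (x of staples_centre in the frame of chute_box between 0.01 and 0.13 m and y of staples_centre in the frame of chute_box between -0.05 and 0.05 m and z of staples_centre in the frame of chute_box below 0.06 m and value of joint flap below 0.05 rad and linear speed of staples below 0.02 m/s); the robot touches nothing.
It fails at once if the box of staples is lifted (its centre more than 30 mm above where it rides on the deck) (height (world z) of staples_centre above 0.1325 m).
It fails at once if a thing beside the chute (tin, jar, pliers, pencil, screwdriver) is moved more than 30 mm (distance of any of wax_tin, nail_jar, small_pliers, pencil, amber_driver from where it was at the start of the episode above 0.03 m).
It also fails if it takes over 38 s, if anything falls off the work surface, if the arm or the gripper's body presses on something with over 40 N, if the wrist force passes 120 N, or if a joint passes its speed limit or range.

## Working session

There is one attempt and no reset: what is moved stays moved. The work goes in short steps, Python scripts to look and compute and a tool call to move; the robot and the scene stay as the last step left them, time stands still between calls to the robot, and variables do not carry over. Pictures are saved under pics/ and viewed, at most 10 in all, crops included, and the job is handed in when it is done.

Besides the shell and the picture viewer there is one more tool, called in YAML: its name, and indented under it one key for each argument. drive_tool: Moves the arm, as the interface text tells. Scaled input: -1 to 1 covers 20 cm each way for a shift and 60 degrees each way for a turn. Its arguments: {"type":"object","properties":{"plan":{"type":"array","items":{"type":"array","items":{"type":"array","items":{"type":"number"}}}}},"required":["plan"]}

```bash
mkdir -p pics; python3 - <<'E'
from bench import manip
import cv2,numpy as np
s=manip.sense();print({k:np.round(v,3).tolist() for k,v in s.items()})
for c in ("scene","top"):
    im=manip.capture(c);cv2.imwrite(f"pics/{c}0.png",im[...,::-1])
    k=manip.get_calibration(c);print(c,k["vertical_fov"],k["cx"],k["cy"],np.round(k["world_from_camera"],3).tolist(), k.keys())
    for t in ["staples","chute_box","flap","wax_tin","nail_jar","small_pliers","pencil","amber_driver"]:
        print(t,[(np.round(d["point"]).tolist(),round(d["p"],2)) for d in manip.boxes_of(c,t)][:2])
E
```

```text
{'clock': 0.0, 'qpos': [-1.359, 0.312, 0.014, 1.513, -0.004, 1.319, -0.027], 'dq': [0.001, -0.001, -0.0, -0.0, 0.0, -0.0, -0.001], 'joint_efforts': [0.0, -37.993, 0.146, -23.059, 0.012, 0.014, -0.0], 'tcp_pos': [0.138, 0.532, 0.23], 'ee_rot': [0.126, 0.992, -0.001, -0.0], 'force': [-0.365, 1.275, -0.774], 'ft_torque': [-0.0, -0.016, 0.015], 'grip_force': 0.0, 'opening': 1.001}
scene 45.43844340209643 318.9680168022058 242.33091045800433 [[-0.884, -0.251, 0.395, 0.212], [-0.467, 0.505, -0.725, 0.833], [-0.018, -0.826, -0.564, 0.677], [0.0, 0.0, 0.0, 1.0]] dict_keys(['vertical_fov', 'cx', 'cy', 'world_from_camera'])
staples [([404.0, 247.0], 0.67)]
chute_box [([341.0, 248.0], 0.84)]
flap [([353.0, 240.0], 0.67)]
wax_tin [([391.0, 224.0], 0.52)]
nail_jar [([348.0, 207.0], 0.45), ([391.0, 221.0], 0.31)]
small_pliers [([460.0, 276.0], 0.5)]
pencil [([332.0, 353.0], 0.92)]
amber_driver [([257.0, 332.0], 0.85)]
top 44.541624287102195 321.15302637798055 243.51015945427565 [[0.016, -0.981, 0.191, 0.357], [-1.0, -0.017, -0.007, 0.14], [0.01, -0.191, -0.982, 1.278], [0.0, 0.0, 0.0, 1.0]] dict_keys(['vertical_fov', 'cx', 'cy', 'world_from_camera'])
staples [([364.0, 286.0], 0.82), ([361.0, 236.0], 0.58)]
chute_box [([362.0, 235.0], 0.8)]
flap [([337.0, 250.0], 0.78)]
wax_tin [([427.0, 266.0], 0.88), ([362.0, 236.0], 0.48)]
nail_jar [([426.0, 218.0], 0.69)]
small_pliers [([415.0, 326.0], 0.96)]
pencil [([273.0, 282.0], 0.85), ([366.0, 287.0], 0.29)]
amber_driver [([265.0, 227.0], 0.93)]
```

View pics/top0.png

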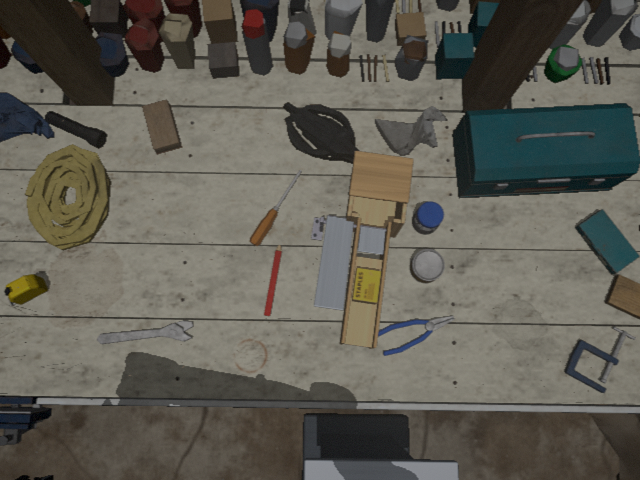

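View pics/scene0.png

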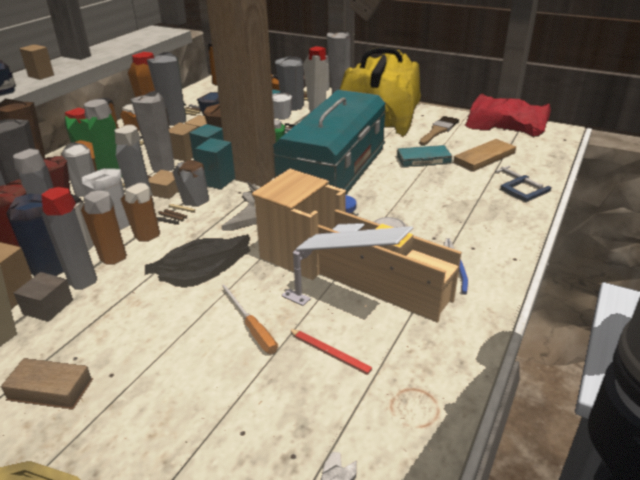

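The top picture shows the chute running up the image (world +x), with the loading end at about (360,345) and the roof at about (380,178). The box is at (365,286) and the pedal at (333,262), left of the channel. I'll zoom in to fit the chute pose.

```bash
python3 - <<'E'
import cv2
im=cv2.imread("pics/top0.png")
cv2.imwrite("pics/crop0.png",cv2.resize(im[145:355,300:440],None,fx=2.85*1.0,fy=2.85,interpolation=cv2.INTER_CUBIC))
E
```

```text
(no output)
```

View pics/crop0.png

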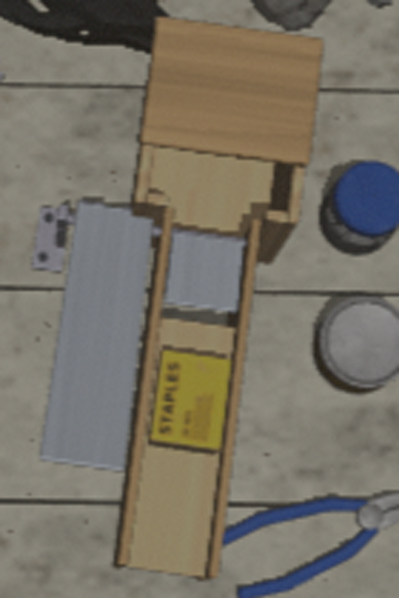

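```bash
cat > h.py <<'E'
import numpy as np
from bench import manip
def proj(P,cam="top"):
    k=manip.get_calibration(cam);T=np.linalg.inv(k["world_from_camera"]);f=240/np.tan(np.radians(k["vertical_fov"])/2)
    c=np.asarray(P)@T[:3,:3].T+T[:3,3];return np.c_[k["cx"]+f*c[:,0]/c[:,2],k["cy"]+f*c[:,1]/c[:,2]]
def unproj(uv,z,cam="top"):
    k=manip.get_calibration(cam);T=np.array(k["world_from_camera"]);f=240/np.tan(np.radians(k["vertical_fov"])/2)
    uv=np.atleast_2d(uv);d=np.c_[(uv[:,0]-k["cx"])/f,(uv[:,1]-k["cy"])/f,np.ones(len(uv))]@T[:3,:3].T
    return T[:3,3]+d*((z-T[2,3])/d[:,2])[:,None]
def toworld(P,p):
    P=np.atleast_2d(P).astype(float);c,s=np.cos(p[2]),np.sin(p[2])
    return np.c_[p[0]+c*P[:,0]-s*P[:,1],p[1]+s*P[:,0]+c*P[:,1],P[:,2]]
def tochute(P,p):
    P=np.atleast_2d(P).astype(float);c,s=np.cos(p[2]),np.sin(p[2]);x=P[:,0]-p[0];y=P[:,1]-p[1]
    return np.c_[c*x+s*y,-s*x+c*y,P[:,2]]
E
python3 - <<'E'
from h import *
from scipy.optimize import least_squares
px=np.array([[114,565],[217,578],[40,460],[124,470],[158,17],[323,38],[140,143],[308,163],[165,303],[238,313]])/2.85+[300,145]
def mod(p):
    W=p[3];return np.array([[-245,35,111],[-245,-35,111],[-186,98,183],[-186,42,183],[140,W,151],[140,-W,151],[45,W,151],[45,-W,151],[-56,27,106],[-56,-27,106]])/1000
M=lambda p:np.c_[mod([0,0,0,p[3]*1000])]
r=least_squares(lambda p:(proj(toworld(M(p),p))-px).ravel(),[.4,.1,0,.055],loss="soft_l1")
print(r.x.round(4));print((proj(toworld(M(r.x),r.x))-px).round(1).tolist())
p=r.x[:3];np.save("pose.npy",p)
b=np.array([[165,347],[230,353],[148,443],[220,452]])/2.85+[300,145]
w=tochute(unproj(b,.120),p);print("staples",w.round(4).tolist(),w.mean(0))
for n,uv,z in (("tin",(427,266),.03),("jar",(426,218),.05),("pliers",(415,326),.01),("pencil",(273,282),.0),("driver",(265,227),.01)): print(n,tochute(unproj(uv,z),p).round(3),unproj(uv,z).round(3))
print(toworld([[0,0,0],[-.06,0,0],[-.2,0,0],[-.19,.07,0]],p).round(3).tolist())
E
```

```text
[ 0.6239  0.0244 -0.1238  0.059 ]
[[1.1, 0.2], [0.3, 0.7], [-0.5, -0.4], [-0.3, 0.3], [-0.0, -0.7], [-0.0, -0.1], [0.2, -0.0], [0.0, 1.1], [-0.7, -0.5], [0.0, -0.4]]
staples [[-0.0907, 0.0222, 0.12], [-0.0885, -0.0236, 0.12], [-0.1591, 0.0253, 0.12], [-0.1583, -0.025, 0.12]] [-0.12414407 -0.00027776  0.12      ]
tin [[-0.053 -0.13   0.03 ]] [[ 0.555 -0.098  0.03 ]]
jar [[ 0.047 -0.113  0.05 ]] [[ 0.656 -0.094  0.05 ]]
pliers [[-0.183 -0.121  0.01 ]] [[ 0.427 -0.073  0.01 ]]
pencil [[-0.131  0.196  0.   ]] [[0.518 0.235 0.   ]]
driver [[-0.013  0.232  0.01 ]] [[0.639 0.256 0.01 ]]
[[0.624, 0.024, 0.0], [0.564, 0.032, 0.0], [0.425, 0.049, 0.0], [0.444, 0.117, 0.0]]
```

The fit is good to about 1 px: the chute is at (0.624, 0.024) with yaw -7.1°, and the box centre is at chute x ≈ -124 mm. Next I turn the tool so its y axis lies along chute y, partly close the gripper, and move to above the loading end.

drive_tool:
  plan:
    - [[-0.65,0,0,0,-0.123],[-0.65,-0.15,-0.165,0,0],[-0.65,-0.15,-0.165,0,0],[-0.65,-0.15,-0.165,0,0],[-0.65,-0.15,-0.165,0,0],[-0.65,-0.15,-0.165,0,0],[-0.65,-0.15,-0.165,0,0],[-0.65,-0.15,-0.165,0,0]]

```text
clock: 1.7
tcp_pos: [0.3185, 0.2755, 0.2316]
ee_rot: [0.062, 0.998, 0.0, 0.0]
force: [1.2, 0.3, -0.6]
opening: 0.829
grip_force: 0.0
```

drive_tool:
  plan:
    - [[-0.65,-0.15,-0.165,0,0],[-0.65,-0.15,-0.165,0,0],[-0.65,-0.15,-0.165,0,0],[-0.65,-0.15,-0.165,0,0],[-0.65,0,0,0,0],[-0.65,0,0,0,0]]

```text
clock: 2.3
tcp_pos: [0.4206, 0.1302, 0.2314]
ee_rot: [0.064, 0.998, 0.0, -0.0]
force: [-0.2, 0.8, -1.0]
opening: 0.826
grip_force: 0.0
```

```bash
cat > st.py <<'E'
from h import *
from scipy.spatial.transform import Rotation as R
def st():
    p=np.load("pose.npy");s=manip.sense();r=R.from_quat(s["ee_rot"]).as_matrix()
    c=tochute([s["tcp_pos"]],p)[0];y=np.degrees(np.arctan2(r[1,1],r[0,1])-np.pi/2-p[2])
    print("t",round(s["clock"],2),"tcp chute mm",(c*1e3).round(1),"yawerr(world deg)",y.round(2),"tz",r[:,2].round(3),"F",np.round(s["force"],1),"open",round(s["opening"],3))
E
python3 -c "from st import *;st()"
```

```text
t 2.3 tcp chute mm [-214.8   79.8  231.4] yawerr(world deg) -0.27 tz [-0.  0. -1.] F [-0.2  0.8 -1. ] open 0.826
```

drive_tool:
  plan:
    - [[-0.65,-0.185,0,0,-0.0045],[-0.65,0,-0.19,0,0],[-0.65,0,0,0.15,0],[-0.65,0,0,0,0],[-0.65,0,0,0,0]]

```text
clock: 2.8
tcp_pos: [0.4515, 0.0908, 0.2012]
ee_rot: [0.058, 0.998, 0.0, -0.001]
force: [-0.1, 1.0, 1.0]
opening: 0.825
grip_force: 0.0
```

```bash
python3 - <<'E'
from st import *
import cv2
st()
a=manip.capture("scene")[...,::-1];b=manip.capture("wrist")[...,::-1]
a=cv2.resize(a[140:340,220:500],None,fx=2,fy=2,interpolation=cv2.INTER_CUBIC)
cv2.imwrite("pics/s1.png",a);cv2.imwrite("pics/w1.png",b)
E
```

```text
t 2.8 tcp chute mm [-179.3   44.6  201.2] yawerr(world deg) 0.4 tz [-0.002  0.001 -1.   ] F [-0.1  1.   1. ] open 0.825
```

View pics/s1.png

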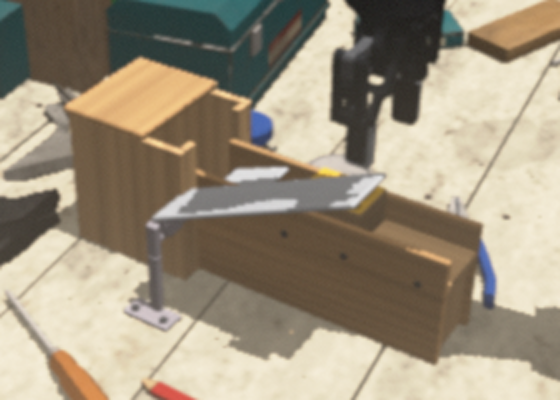

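View pics/w1.png

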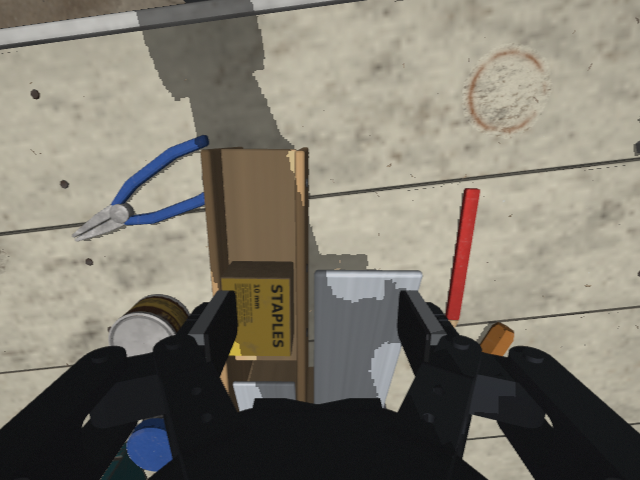

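The wrist view shows the channel finger on the left, over the box side, and the pedal end at (315–421, 271). I'll compare the chute fit with this closer view.

```bash
python3 - <<'E'
from st import *
k=manip.get_calibration("wrist");s=manip.sense()
T=np.eye(4);T[:3,:3]=R.from_quat(s["ee_rot"]).as_matrix();T[:3,3]=s["tcp_pos"]
W=T@np.array(k["mount"]);f=240/np.tan(np.radians(k["vertical_fov"])/2)
print(k["mount"])
p=np.load("pose.npy")
def pj(P):
    c=(P-W[:3,3])@W[:3,:3];return np.c_[k["cx"]+f*c[:,0]/c[:,2],k["cy"]+f*c[:,1]/c[:,2]]
M=np.array([[-245,-35,111],[-245,35,111],[-186,42,183],[-186,98,183],[-157,-25,120],[-157,25,120],[-57,-27,106]])/1e3
px=np.array([[202,151],[309,150],[315,271],[421,271],[220,278],[290,278],[235,383]])
print(pj(toworld(M,p)).round().tolist())
from scipy.optimize import least_squares
r=least_squares(lambda q:(pj(toworld(M[:4],q))-px[:4]).ravel(),p);print(p,r.x,r.fun.round(1))
for n,pts in (("front tips",[(x,y,z) for x in(11,) for y in(-35,35,-50,50) for z in (0,-6)]),):
    c=np.array(pts)/1e3@T[:3,:3].T+T[:3,3];print(n,pts,pj(c).round().tolist())
E
```

```text
[[ 2.02459856e-04 -9.60172396e-01 -2.79408176e-01  7.09996417e-02]
 [ 9.99999769e-01  3.75642375e-04 -5.66274159e-04  3.47195084e-04]
 [ 6.48678367e-04 -2.79407996e-01  9.60172251e-01 -1.42790402e-01]
 [ 0.00000000e+00  0.00000000e+00  0.00000000e+00  1.00000000e+00]]
[[197.0, 145.0], [303.0, 146.0], [311.0, 269.0], [421.0, 270.0], [218.0, 275.0], [288.0, 275.0], [229.0, 380.0]]
[ 0.62389972  0.02444518 -0.12376511] [ 0.62597861  0.02663593 -0.12174603] [-2.2 -2.6 -3.5 -1.   0.3  1.6  4.2  2.1]
front tips [(11, -35, 0), (11, -35, -6), (11, 35, 0), (11, 35, -6), (11, -50, 0), (11, -50, -6), (11, 50, 0), (11, 50, -6)] [[239.0, 279.0], [236.0, 284.0], [394.0, 279.0], [397.0, 284.0], [205.0, 279.0], [201.0, 284.0], [427.0, 279.0], [432.0, 284.0]]
```

The wrist view agrees with the fit to 2–3 mm, so I'll average the two poses. Next I lower the fingers: the outer one onto the pedal, the inner one into the channel behind the box.

drive_tool:
  plan:
    - [[-0.65,0,0,0.06,0],[-0.65,0,0,0.06,0],[-0.65,0,0,0.06,0],[-0.65,0,0,0.06,0],[-0.65,0,0,0.06,0],[-0.65,0,0,0.06,0],[-0.65,0,0,0.06,0],[-0.65,0,0,0.06,0]]

```text
clock: 3.7
tcp_pos: [0.4522, 0.0887, 0.1042]
ee_rot: [0.06, 0.998, -0.0, -0.0]
force: [-0.3, -0.8, 1.9]
opening: 0.819
grip_force: 0.6
```

drive_tool:
  plan:
    - [[-0.65,0,0,0,0],[-0.65,0,0,0,0]]

```text
clock: 3.9
tcp_pos: [0.4522, 0.0886, 0.1051]
ee_rot: [0.06, 0.998, -0.0, -0.0]
force: [-0.8, -0.2, 1.8]
opening: 0.831
grip_force: 0.6
```

```bash
python3 - <<'E'
from st import *
import cv2
np.save("pose.npy",[.625,.0255,-.1228]);st()
a=manip.capture("scene")[...,::-1]
a=cv2.resize(a[180:330,280:480],None,fx=4,fy=4,interpolation=cv2.INTER_CUBIC)
cv2.imwrite("pics/s2.png",a)
E
```

```text
t 3.9 tcp chute mm [-179.2   41.4  105.1] yawerr(world deg) 0.14 tz [-0.001 -0.    -1.   ] F [-0.8 -0.2  1.8] open 0.831
```

View pics/s2.png

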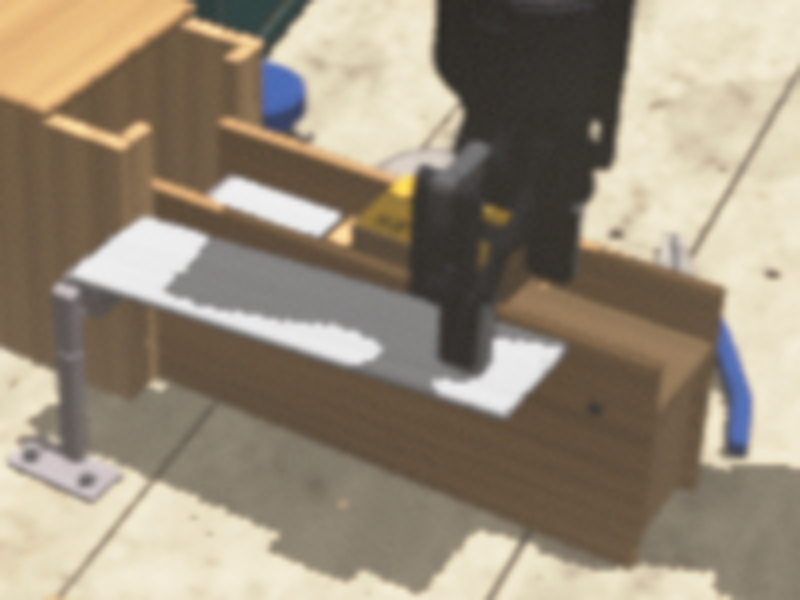

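The pedal is now close to level, with the finger on its outer part. I'll work out the angle from the free-end corners at crop (508,415) and (565,345).

```bash
python3 - <<'E'
from st import *
p=np.load("pose.npy")
# calibrate with the known fence corner too
def end(a,y):
    t=.42-a;return [-.21*np.cos(t)+.014*np.sin(t),y,.085+.21*np.sin(t)+.014*np.cos(t)]
for a in (.25,.3,.34,.38,.42,.46,.5):
    e=proj(toworld([end(a,.098),end(a,.042)],p),"scene");print(a,((e-[280,180])*4).round().tolist())
print(((proj(toworld([[-.245,.035,.111],[-.245,-.035,.111],[-.245,.035,0]],p),"scene")-[280,180])*4).round())
E
```

```text
0.25 [[500.0, 367.0], [565.0, 297.0]]
0.3 [[503.0, 390.0], [568.0, 319.0]]
0.34 [[505.0, 408.0], [569.0, 337.0]]
0.38 [[506.0, 426.0], [570.0, 354.0]]
0.42 [[506.0, 443.0], [570.0, 371.0]]
0.46 [[506.0, 460.0], [569.0, 388.0]]
0.5 [[504.0, 476.0], [567.0, 404.0]]
[[659. 368.]
 [729. 284.]
 [631. 573.]]
```

The flap is at about 0.355 rad and the fingertips are about 6 mm above the TCP. I lower 11 mm to bring the pedal level, then start pushing.

drive_tool:
  plan:
    - [[-0.65,0,0,0.03,0],[-0.65,0,0,0.028,0],[-0.65,0,0,0,0],[-0.65,0,0,0,0]]

```text
clock: 4.35
tcp_pos: [0.4524, 0.0889, 0.0936]
ee_rot: [0.06, 0.998, 0.0, -0.0]
force: [-0.6, 0.1, 2.3]
opening: 0.827
grip_force: 0.6
```

drive_tool:
  plan:
    - [[-0.65,-0.04,0,0,0],[-0.65,-0.04,0,0,0],[-0.65,-0.04,0,0,0],[-0.65,-0.04,0,0,0],[-0.65,-0.04,0,0,0],[-0.65,-0.04,0,0,0],[-0.65,0,0,0,0],[-0.65,0,0,0,0]]

```text
clock: 5.15
tcp_pos: [0.5024, 0.0826, 0.0941]
ee_rot: [0.06, 0.998, -0.0, 0.002]
force: [2.1, -0.4, 1.2]
opening: 0.826
grip_force: 0.7
```

```bash
python3 - <<'E'
from st import *
import cv2
st()
a=manip.capture("scene")[...,::-1]
a=cv2.resize(a[180:330,280:480],None,fx=4,fy=4,interpolation=cv2.INTER_CUBIC)
cv2.imwrite("pics/s3.png",a)
E
```

```text
t 5.15 tcp chute mm [-128.6   41.6   94.1] yawerr(world deg) 0.11 tz [ 0.005 -0.    -1.   ] F [ 2.1 -0.4  1.2] open 0.826
```

View pics/s3.png

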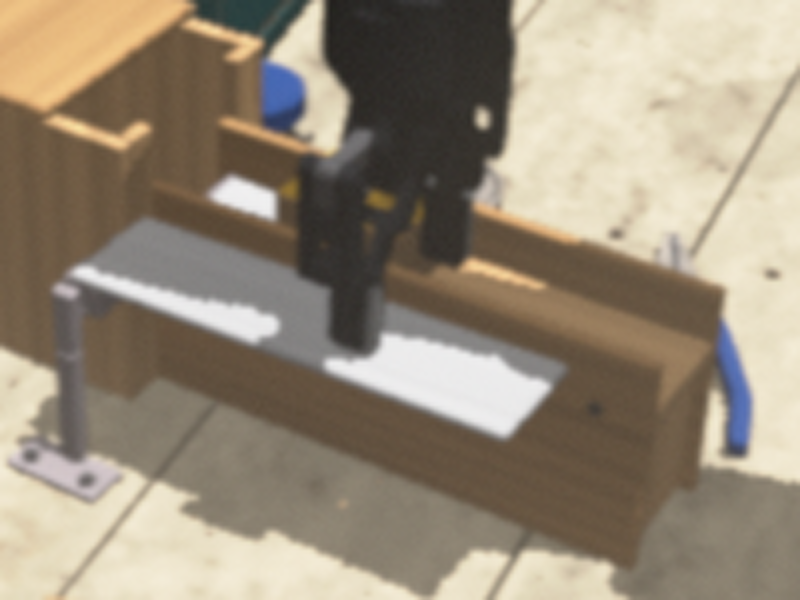

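The pedal is still level (about 0.415 rad) and the box is moving. I keep pushing.

drive_tool:
  plan:
    - [[-0.65,-0.04,0,0,0],[-0.65,-0.04,0,0,0],[-0.65,-0.04,0,0,0],[-0.65,-0.04,0,0,0],[-0.65,-0.04,0,0,0],[-0.65,-0.04,0,0,0],[-0.65,-0.04,0,0,0],[-0.65,0,0,0,0]]

```text
clock: 6.0
tcp_pos: [0.5578, 0.076, 0.0939]
ee_rot: [0.06, 0.998, -0.0, 0.002]
force: [0.7, 0.7, 1.3]
opening: 0.826
grip_force: 0.9
```

```bash
python3 - <<'E'
from st import *
import cv2
st()
a=manip.capture("scene")[...,::-1]
a=cv2.resize(a[180:330,280:480],None,fx=4,fy=4,interpolation=cv2.INTER_CUBIC)
cv2.imwrite("pics/s4.png",a)
E
```

```text
t 6.0 tcp chute mm [-72.8  41.9  93.9] yawerr(world deg) 0.12 tz [ 0.003 -0.    -1.   ] F [0.7 0.7 1.3] open 0.826
```

View pics/s4.png

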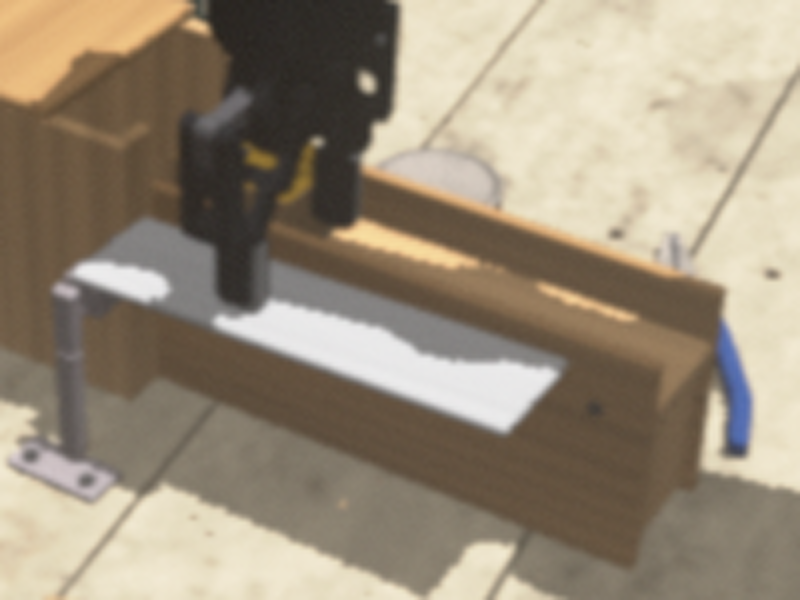

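The flap is at about 0.40 rad and the box centre at about x = -29 mm. This is the final push over the edge, with a slight press down.

drive_tool:
  plan:
    - [[-0.65,-0.04,0,0.005,0],[-0.65,-0.04,0,0,0],[-0.65,-0.04,0,0.003,0],[-0.65,-0.04,0,0,0],[-0.65,-0.04,0,0,0],[-0.65,-0.04,0,0,0],[-0.65,0,0,0,0],[-0.65,0,0,0,0]]

```text
clock: 6.85
tcp_pos: [0.6038, 0.071, 0.0932]
ee_rot: [0.06, 0.998, 0.001, 0.0]
force: [-4.5, 0.4, 7.5]
opening: 0.827
grip_force: 3.8
```

```bash
python3 - <<'E'
from st import *
import cv2
st()
a=manip.capture("top")[...,::-1];b=manip.capture("wrist")[...,::-1]
a=cv2.resize(a[145:355,300:440],None,fx=2.28,fy=2.28,interpolation=cv2.INTER_CUBIC)
cv2.imwrite("pics/s5.png",np.hstack([a[:478],cv2.resize(b,(480,478))]))
print([(d["point"],d["p"]) for d in manip.boxes_of("top","staples")])
E
```

```text
t 6.85 tcp chute mm [-26.6  42.6  93.2] yawerr(world deg) 0.19 tz [ 0.     0.001 -1.   ] F [-4.5  0.4  7.5] open 0.827
[([427.4, 218.4], 0.43), ([327.2, 282.0], 0.28)]
```

View pics/s5.png

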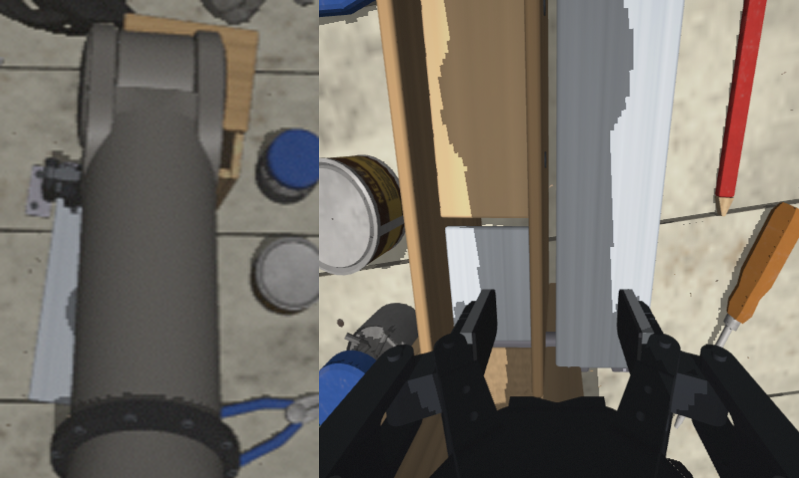

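The channel is empty and the flap is still flat, so the box has gone over the edge. I lift straight up to let the flap shut, then back away.

drive_tool:
  plan:
    - [[-0.65,0,0,-0.05,0],[-0.65,0,0,-0.05,0],[-0.65,0,0,-0.08,0],[-0.65,0,0,-0.15,0],[-0.65,0,0,-0.2,0],[-0.65,0,0,-0.2,0],[-0.65,0,0,-0.2,0],[-0.65,0,0,0,0]]

```text
clock: 7.8
tcp_pos: [0.6067, 0.0698, 0.2855]
ee_rot: [0.06, 0.998, 0.001, 0.007]
force: [0.5, -0.3, 1.1]
opening: 0.824
grip_force: 0.0
```

drive_tool:
  plan:
    - [[-0.65,0.1,0.2,0,0],[-0.65,0.1,0.2,0,0],[-0.65,0.1,0.2,0,0],[-0.65,0.1,0.2,0,0],[-0.65,0.1,0.2,0,0],[-0.65,0.1,0.2,0,0],[-0.65,0,0,0,0],[-0.65,0,0,0,0]]

```text
clock: 8.6
tcp_pos: [0.5118, 0.3245, 0.2772]
ee_rot: [0.058, 0.998, -0.001, -0.001]
force: [0.4, -1.4, 0.2]
opening: 0.827
grip_force: 0.0
```

```bash
python3 - <<'E'
from st import *
import cv2
st()
a=manip.capture("top")[...,::-1];b=manip.capture("scene")[...,::-1]
a=cv2.resize(a[145:355,300:440],None,fx=2.28,fy=2.28,interpolation=cv2.INTER_CUBIC)
cv2.imwrite("pics/s6.png",np.hstack([a[:478],cv2.resize(b[140:340,220:420],(478,478))]))
for c in("top","scene"):
    for t in ["staples","wax_tin","nail_jar","small_pliers","pencil","amber_driver"]:
        print(c,t,[(np.round(d["point"]).tolist(),round(d["p"],2)) for d in manip.boxes_of(c,t)][:2])
E
```

```text
t 8.6 tcp chute mm [-148.9  282.9  277.2] yawerr(world deg) 0.37 tz [-0.001 -0.001 -1.   ] F [ 0.4 -1.4  0.2] open 0.827
top staples [([373.0, 209.0], 0.6), ([362.0, 244.0], 0.33)]
top wax_tin [([429.0, 265.0], 0.76)]
top nail_jar [([427.0, 216.0], 0.65)]
top small_pliers [([419.0, 328.0], 0.69)]
top pencil [([272.0, 281.0], 0.91), ([339.0, 252.0], 0.67)]
top amber_driver []
scene staples []
scene wax_tin [([391.0, 224.0], 0.7)]
scene nail_jar [([353.0, 206.0], 0.58), ([352.0, 240.0], 0.29)]
scene small_pliers [([462.0, 276.0], 0.79), ([350.0, 240.0], 0.52)]
scene pencil [([332.0, 352.0], 0.83)]
scene amber_driver [([256.0, 331.0], 0.64)]
```

View pics/s6.png

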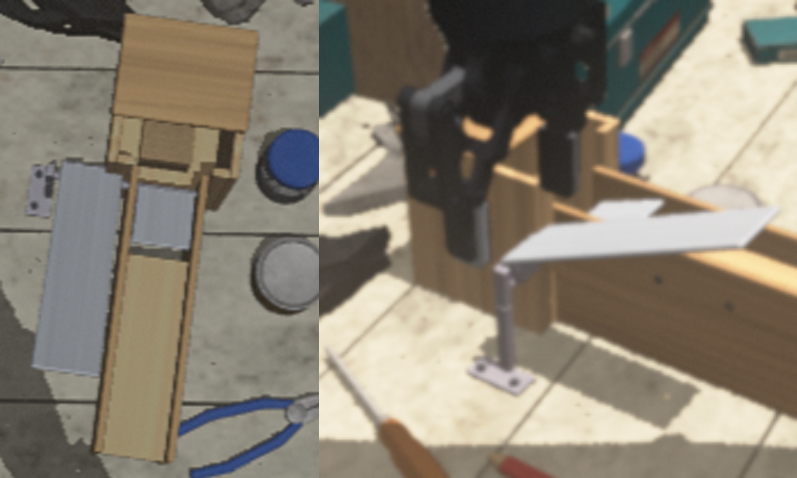

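The flap is shut and the bystanders are in place. A brown face of the box shows in the bin at top (373,209). I'll check its x before handing in.

```bash
python3 - <<'E'
from st import *
p=np.load("pose.npy")
uv=np.array([[142,120],[194,124],[140,163],[190,165]])/2.28+[300,145]
for z in (.041,.071): print(z,(tochute(unproj(uv,z),p)*1e3).round().tolist())
E
```

```text
0.041 [[74.0, 27.0, 41.0], [77.0, -23.0, 41.0], [32.0, 23.0, 41.0], [37.0, -24.0, 41.0]]
0.071 [[66.0, 28.0, 71.0], [69.0, -21.0, 71.0], [24.0, 25.0, 71.0], [29.0, -22.0, 71.0]]
```

```bash
python3 -c "
from bench import manip
print(manip.finish_job())"
```

```text
the job is handed in; nothing more can be done
None
```

The box of staples was pushed over the held-down flap into the bin, the flap sprang shut, the things beside the chute look unmoved in the pictures, and the job was handed in at about 9 s; the hand-in returned no verdict.

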